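# Feel for the towel dispenser's hidden catch, open it, and hang the key on the caddy

## Task

The paper-towel dispenser under the riser shelf has run empty and must be opened for refilling: take the release key off the rim of the metal scrap bin, feel with its tip along the floor of the key channel in the dispenser's slanted top until it drops into the catch slot, and press the catch home so that the front cover swings wide open. Then hang the key upright by its own claw over the rim of the wooden tool caddy, where it belongs, and let go, leaving the bottle, jar and cup standing where they are.

Things in the scene. Friction and masses are not known exactly. Their poses are not given: they have to be found in the camera images.
- key: Release key: upright 8 mm round steel rod, square red handle in line above it, flat claw at one side. Origin: on the rod axis at the underside of the claw's bridge (the face that rests on a rim); z up the rod to the handle, x to the claw. About 90 g (+-25 %). Starts hanging at the scrap bin's -x wall, rod outside the bin and close against it, claw inside, key x = bin x.
- key_tip (a point): Rounded end of the key's rod, 110 mm below the key's origin on its axis.
- key_handle (a point): Centre of the handle (16 x 16 mm, from 4 to 49 mm above the key's origin, on the rod axis, faces square to the key's x and y), 26.5 mm above the origin. Grip it here from above, pinching along the key's y. Axes as the key's.
- key_claw (a point): Lower end of the claw's tongue: 18 mm to the key's +x and 22 mm below its origin. The tongue is 4 mm thick and 12 mm wide; 12 mm are free between it and the rod's surface. A bridge, 4 mm thick, joins it to the rod.
- bin: Square metal scrap bin, open-topped, 110 x 110 mm, 140 mm high, wall 4 mm; heavy, does not move. Origin: centre of its underside; x, y square to its walls, z up. Stands to the left or right of the work.
- caddy: Wooden open-topped tool caddy, 150 mm (its x) by 100 mm (y), 140 mm high, wall 5 mm; heavy, does not move; on the other side from the bin. Origin: centre of its underside, z up. Five fixed tool handles stand in its +x half (x 20 to 62 mm, |y| under 35 mm), up to 42 mm above the rim; the rest is empty and the key may hang on any free part of the rim.
- dispenser: Stainless towel dispenser, fixed, 280 mm wide (y), 200 mm deep (x), 195 mm high. Origin: centre of its underside; front looks to -x, the robot. Its top slants at 35 degrees from the front edge (x -100, z 111 mm) up to (x 20, z 195 mm), then is level to the back; the slant's outward normal is (-0.574, 0, 0.819) in this frame. The key channel runs across the slant.
- channel_mid (a point): Middle of the mouth of the key channel, on the slant (dispenser frame -30, 0, 160 mm; same axes). The channel is a straight groove along y, 120 mm long, 16 mm wide up the slant, cut square to the slant. Its floor, 25 mm below the slant, is flat and rigid but for one slot: the catch slot, as wide as the channel and 14 mm long in y.
- channel_left (a point): Left end (+y) of the channel's mouth, 60 mm from its middle. The catch slot's middle is anywhere within 35 mm either side of the channel's middle; it cannot be seen and must be felt for.
- channel_right (a point): Right end (-y) of the channel's mouth, 60 mm from its middle. In the catch slot, 6 mm below the floor, lies the catch: push it in with the key, square to the slant, about 10 mm, to its stop (3 to 10 N). As it goes in it swings the cover open through a link, and it stays in.
- riser: Wooden riser shelf, fixed over the dispenser, same frame. Board: x -55 to 65, y -188 to 188 mm, underside at z 275, top 293 mm; fixed stock on it up to z 382 mm where x is over -12 mm; legs at |y| 172 to 188 mm. The board overhangs the channel, so a tool must lean about 35 degrees, top towards the robot, to reach in.
- cover (a joint): Front cover of the dispenser: 272 x 90 mm steel flap hinged along its lower edge, 15 mm above the table at the front face. 0 = shut; grows as its upper edge swings out to the robot; 0.58 rad = fully open. Linked to the catch; stays where it is left.
- cover_edge (a point): Middle of the cover's upper edge.
- bottle: Amber bottle, 52 mm in diameter, 130 mm high, loose bystander. Origin: centre of its underside.
- jar: Glass jar with orange lid, 64 mm in diameter, 75 mm high, loose bystander. Origin: centre of its underside.
- cup: White cup, 68 mm in diameter at the rim, 60 mm high, loose bystander. Origin: centre of its underside.

How it is judged (in metres and radians):
On the way, in this order (a step that is already met when the one before it is completed fails the run):
1. the key has been taken off the scrap bin (moved more than 60 mm and clear of it) (distance of key from where it was at the start of the episode above 0.06 m and contact force between key and bin below 0.05 N), for 0.1 s.
2. the key's tip is in the catch slot (more than 30 mm below the slant, measured square to it) and the front cover has swung open more than 0.35 rad (value of joint cover above 0.35 rad and z of key_tip in the frame of channel_mid between -0.055 and -0.025 m and x of key_tip in the frame of channel_mid between 0 and 0.045 m), for 0.05 s.
At the end, for the whole second after the job is handed in: The dispenser's cover is open more than 0.35 rad; the key hangs from the caddy's rim by its claw: upright within 0.2 rad, its bridge's underside level with the caddy's rim (between 4 mm below and 6 mm above 140 mm), borne by the caddy, at rest (value of joint cover above 0.35 rad and z of key in the frame of caddy between 0.136 and 0.146 m and angle between key's own z axis and vertical below 0.2 rad and contact force between key and caddy above 0.2 N and linear speed of key below 0.02 m/s and angular speed of key below 0.2 rad/s); the robot touches nothing.
It fails at once if the bottle is shifted by more than 30 mm or tipped (distance of bottle from where it was at the start of the episode above 0.03 m or angle between bottle's own z axis and vertical above 0.3 rad).
It fails at once if the jar is shifted by more than 30 mm or tipped (distance of jar from where it was at the start of the episode above 0.03 m or angle between jar's own z axis and vertical above 0.3 rad).
It fails at once if the cup is shifted by more than 30 mm or tipped (distance of cup from where it was at the start of the episode above 0.03 m or angle between cup's own z axis and vertical above 0.3 rad).
It also fails if it takes over 72 s, if anything falls off the work surface, if the arm or the gripper's body presses on something with over 40 N, if the wrist force passes 120 N, or if a joint passes its speed limit or range.

## Robot

A 6-joint arm with a two-finger parallel gripper is mounted at the origin on the work surface. World frame = base frame: x ahead of the robot, y to its left, z up, the work surface at z = 0. Lengths are in m, angles in degrees, forces in N, time in s.
With the tool pointing down it reaches from about 0.4 to 0.825 m from the base axis. Payload 7 kg.
Tool frame: the origin (TCP) lies midway between the tips of the shut fingers; the grasp point (between the pads) lies 19 mm behind it (ctrl.grip_point_offset is the distance from the TCP to the grasp point, in m); x points along the fingers, y is the direction in which the jaws open and shut, and the axes are right-handed (so a half turn about x gives the same grasp; the last joint's range is limited). The gripper opens to 88 mm and grips with 3 to 60 N. Pads are 19 mm wide; open, the fingers measure 130 mm over their backs; the gripper's body (78 mm by 193 mm) begins 47 mm behind the grasp point.
Start: joints at [-54.998, 20.546, 0.682, 0, -70.136, -16.507], TCP at [0.214, -0.64, 0.206] pointing down, gripper open.
Joint ranges: [-176.03, 176.03], [-82.01, 121.73], [-58.28, 71.71], [-173.87, 95.51], [-174.79, -0.11], [-173.66, 173.66]. Speed limits (degrees/s): [136.94, 136.94, 172.46, 180, 180, 180].

## Interface

Orientations are given as [roll, pitch, yaw] about the fixed x, y, z axes, in that order (R = Rz(yaw) Ry(pitch) Rx(roll)).
In Python, from plant import ctrl gives the robot as it stands.
- The arm moves only by the tool drive_tool, never from a script. Its argument "plan" is a list of rows, each a list of 3 entries, a list of its own where there are three numbers: the shift along the tool's x, y, z in m, then the turn, a rotation vector about the tool's x, y, z in degrees, then the opening, from 0 (shut) to 1 (fully open). In form: [[[dx, dy, dz], [wx, wy, wz], grip], ...]. A call has 1 to 20 rows; each row is the pose to reach, as a shift and turn from the pose measured when the call began, along the tool's axes at that moment; what a row does not reach only later rows make up. A row lasts 1/12 s, in which the tool goes at most 41.7 mm and 7.16 degrees, less where a joint would pass 70% of its speed; a pose out of reach is approached as far as the arm can. A call with a gripper value outside its range is refused whole. The fingers move at their own pace and stop on an object; the grip force is fixed at half the most. Time passes only in rows, so rows that repeat a pose let the fingers close. It gives the time, the measured TCP pose, the force and the opening at its end, in the units of the state.
- ctrl.get_obs(): the state, without advancing time (a new reading comes with each control period).
- ctrl.snapshot(name): name is "scene" or "side" or "wrist"; returns the picture (384x512x3 uint8, blue, green, red); there is no depth.
- ctrl.get_calibration(name): a dict with "fx", "fy", "cx", "cy" (pixels), "R" (3x3) and "t" (3): a world point X has camera coordinates R X + t. Camera axes: x right, y down, z forward; pixel columns grow to the right and rows downward; lengths in m; the calibration is good to about 2 mm. A picture is of the moment at which its call begins: read the wrist's pose just before it. get_calibration takes no time and is no camera call; for the wrist camera it gives the pose at the moment of the call.
- ctrl.close_job(): hands the job in, once; it reports no verdict.
Trained networks look in the newest picture that a camera, given by its name, has taken for a name from the list of things; names that differ only in an ending like _2 or _b are one class to them, and where a whole thing is asked for, a point or a joint stands for the part that bears it (a point fixed in the world has none). Each returns a list of dicts, best first, with "confidence" (0 to 1); they miss things now and then, are a little off and sometimes report something else, mostly with a low value. They report only what shows in the picture. A call takes as long as a camera call.
- ctrl.cut_out(camera, name): "pixels" (384x512 bool, what is visible of it) and "pixel" ([column, row] in pixels, amid what is visible of it).
- ctrl.landmark_of(camera, name): "pixel" ([column, row] in pixels: a listed point, or the origin of a listed thing).
The state is a dict: "clock": time; "joint_pos": joint angles; "qvel": joint speeds; "tau": joint torques, N m; "tool_pos": TCP position; "orientation": TCP orientation; "force": force on the tool from outside, world axes, zero at the start; "moment": the same for the moment, N m; "opening": finger opening in m.
Only numpy, scipy, OpenCV 4.12 (cv2) and the standard library are available. Lean on these libraries where they do the work, as an engineer would, in place of code of your own. Each camera call takes 0.05 s, during which the arm holds its last target. There are 200 camera calls.

## Working session

There is one attempt and no reset: what is moved stays moved. The work goes in short steps, Python scripts to look and compute and a tool call to move; the robot and the scene stay as the last step left them, time stands still between calls to the robot, and variables do not carry over. Pictures are saved under pics/ and viewed, about 8 in all and at most 12, crops included, and the job is handed in when it is done.

Besides the shell and the picture viewer there is one more tool, called after "Emit:" as a command line: name --argument value ..., lists and objects as JSON in quotes. drive_tool: Moves the arm, as the interface text tells. Its arguments: {"type":"object","properties":{"plan":{"type":"array","items":{"type":"array"}}},"required":["plan"]}

```bash
ls; mkdir -p pics; python3 - <<'E'
from plant import ctrl
import cv2,numpy as np
ims=[]
o=ctrl.get_obs();print(o)
print(ctrl.grip_point_offset)
for c in ["scene","side"]:
    im=ctrl.snapshot(c); ims.append(im)
    k=ctrl.get_calibration(c); print(c,k)
    for n in ["key","key_tip","key_handle","key_claw","bin","caddy","dispenser","channel_mid","channel_left","channel_right","bottle","jar","cup","cover_edge"]:
        r=ctrl.landmark_of(c,n); print(c,n,[(np.round(d["pixel"],1).tolist(),round(float(d["confidence"]),2)) for d in r[:2]])
cv2.imwrite("pics/a.png",cv2.resize(ims[0],(800,600)))
cv2.imwrite("pics/b.png",cv2.resize(ims[1],(800,600)))
print(ctrl.get_obs()["clock"])
E
```

```text
pics
{'clock': 0.0, 'joint_pos': array([-5.49975548e+01,  2.05918502e+01,  6.34158230e-01, -1.92582154e-02,
       -7.01372055e+01, -1.65066342e+01]), 'qvel': array([ 0.10622599,  0.0621202 ,  0.03648217,  0.07292312, -0.02977856,
        0.014947  ]), 'tau': array([-9.45727516e-04, -5.82717741e+01,  2.93057048e+01,  6.99700758e+00,
        6.83663209e-03, -1.48757731e-04]), 'tool_pos': array([ 0.21392857, -0.63964702,  0.20522368]), 'orientation': array([ 95.70732982,  89.90339046, 114.1965824 ]), 'force': array([ 0.13038149, -0.00111931,  0.97048428]), 'moment': array([-0.00989987,  0.01128635, -0.02035887]), 'opening': 0.08738762227235995}
0.0188
scene {'fx': 350.87633926897007, 'fy': 350.87633926897007, 'cx': 255.0345187348619, 'cy': 189.59361363306166, 'R': array([[ 0.69427238,  0.71971156, -0.00106863],
       [ 0.67396553, -0.65066279, -0.34986911],
       [-0.25250017,  0.24218424, -0.93679798]]), 't': array([-0.36787769, -0.31737382,  1.19731755])}
scene key [([305.5, 93.9], 0.52)]
scene key_tip []
scene key_handle [([307.0, 85.9], 0.67)]
scene key_claw [([307.2, 102.2], 0.6
[... 693 characters left out ...]
y [([276.5, 318.1], 0.83), ([217.8, 156.7], 0.38)]
side key_tip [([275.1, 342.5], 0.8)]
side key_handle [([276.2, 307.9], 0.85), ([267.9, 311.9], 0.57)]
side key_claw [([267.6, 312.8], 0.79), ([197.9, 184.3], 0.61)]
side bin [([253.7, 326.2], 0.85)]
side caddy [([301.6, 158.6], 0.58), ([292.1, 273.8], 0.29)]
side dispenser [([203.1, 207.1], 0.82)]
side channel_mid [([207.9, 167.9], 0.58), ([221.3, 157.0], 0.52)]
side channel_left [([198.4, 184.0], 0.64), ([255.4, 325.9], 0.24)]
side channel_right [([217.4, 154.6], 0.77), ([200.9, 184.8], 0.46)]
side bottle [([301.8, 238.9], 0.67)]
side jar [([304.1, 200.7], 0.62)]
side cup [([291.8, 276.4], 0.89)]
side cover_edge [([235.6, 191.7], 0.73)]
1.5
```

View pics/a.png

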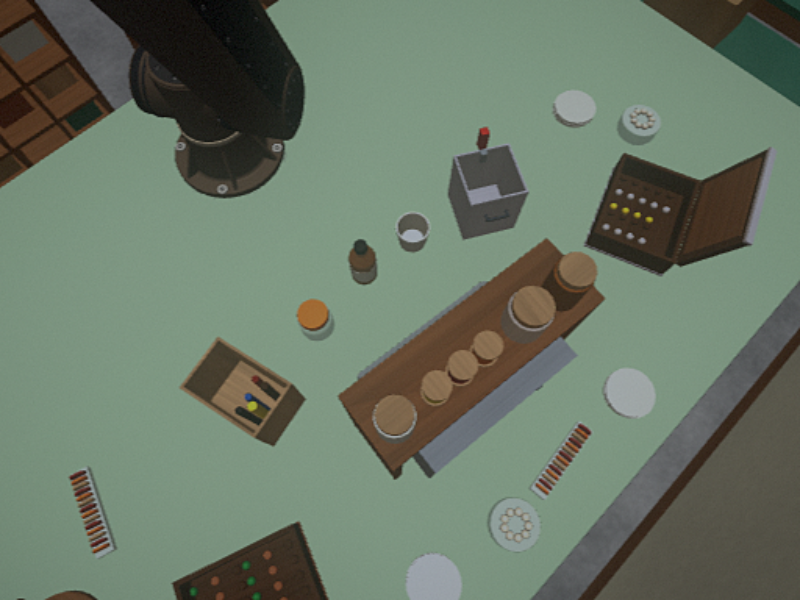

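View pics/b.png

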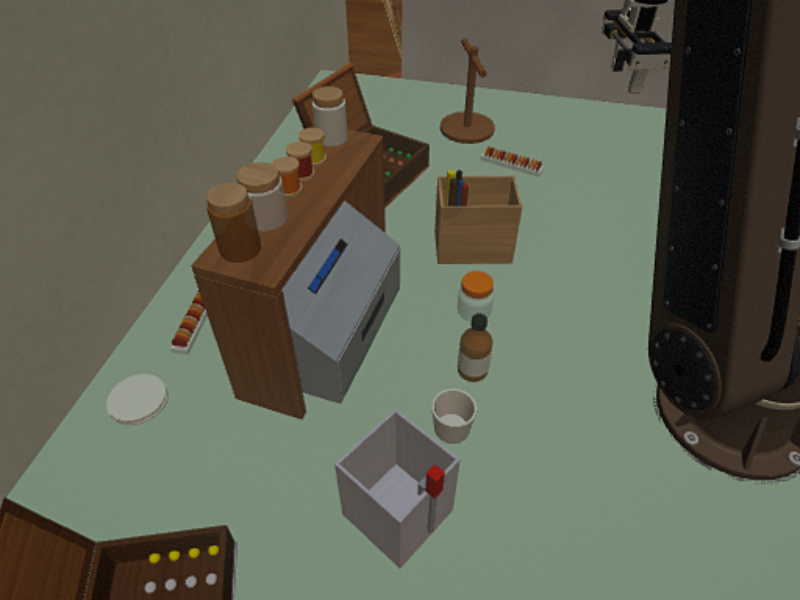

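Scene view (800×600 px): key at the bin's wall (484,138), bin on the left (+y), caddy (245,390) on the right, bystanders between. Side view: blue key channel from (312,290) to (344,243), key handle at (435,480). I'll fit planar poses from the corners.

```bash
cat > h.py <<'E'
import numpy as np, cv2
from plant import ctrl
from scipy.optimize import least_squares
from scipy.spatial.transform import Rotation as Ro
def proj(k,X):
    c=np.asarray(X)@np.asarray(k["R"]).T+k["t"]
    return np.c_[k["fx"]*c[:,0]/c[:,2]+k["cx"],k["fy"]*c[:,1]/c[:,2]+k["cy"]]
def place(p,L):
    c,s=np.cos(p[2]),np.sin(p[2]); L=np.asarray(L,float)
    return np.c_[p[0]+c*L[:,0]-s*L[:,1],p[1]+s*L[:,0]+c*L[:,1],L[:,2]]
def fit(obs,p0,show=True):  # obs: list of (calib, local pts, pixels)
    def f(p): return np.concatenate([(proj(k,place(p,L))-px).ravel() for k,L,px in obs])
    r=least_squares(f,p0,loss="soft_l1",f_scale=1.0)
    if show: print("res",np.round(f(r.x).reshape(-1,2),1).tolist())
    return r.x
def tri(ks,pxs):
    A=[];b=[]
    for k,px in zip(ks,pxs):
        R=np.asarray(k["R"]);C=-R.T@k["t"];d=R.T@[(px[0]-k["cx"])/k["fx"],(px[1]-k["cy"])/k["fy"],1]
        d/=np.linalg.norm(d);P=np.eye(3)-np.outer(d,d);A.append(P);b.append(P@C)
    X=np.linalg.solve(sum(A),sum(b)); 
    return X,[np.linalg.norm(P@X-q) for P,q in zip(A,b)]
def tool():
    o=ctrl.get_obs(); return np.array(o["tool_pos"]),Ro.from_euler("xyz",o["orientation"],degrees=True),o
def go(pos,R):  # shift and rotvec in tool axes from now
    p,r,o=tool(); return r.inv().apply(np.asarray(pos)-p),np.degrees((r.inv()*R).as_rotvec()),o
E
python3 - <<'E'
from h import *
S=ctrl.get_calibration("scene");D=ctrl.get_calibration("side");q=1/1.5625
P=lambda *a:np.array(a)*q
b=.055
B=fit([(S,[(-b,-b,.14),(-b,b,.14),(b,b,.14),(b,-b,.14)],P((453,160),(511,146),(526,192),(466,206))),
 (D,[(-b,-b,.14),(-b,b,.14),(b,b,.14),(b,-b,.14)],P((459,460),(402,508),(337,466),(397,413)))],[.4,.4,-.6])
print("bin",B[:2],np.degrees(B[2]))
c=[(-.075,.05,.14),(.075,.05,.14),(.075,-.05,.14),(-.075,-.05,.14)]
C=fit([(S,c,P((218,338),(305,398),(270,440),(181,387))),(D,c,P((520,208),(437,208),(437,178),(518,177)))],[.4,-.4,0])
print("caddy",C[:2],np.degrees(C[2]))
d=[(-.1,-.14,.111),(-.1,.14,.111),(-.1,.14,0),(.02,-.14,.195),(-.03,-.06,.16),(-.03,.06,.16),(.065,.188,.293),(-.055,-.188,.293)]
E_=fit([(D,d,P((400,249),(350,327),(338,402),(345,205),(344,243),(312,290),(200,266),(383,135))),
 (S,[(-.055,-.188,.293),(-.055,.188,.293),(.065,.188,.293)],P((340,398),(549,240),(604,295)))],[.6,0,0])
print("disp",E_[:2],np.degrees(E_[2]))
for n,a,bb in [("handle",(307,85.9),(276.2,307.9)),("key",(305.5,93.9),(276.5,318.1)),("bottle",(234.5,176.9),(301.8,238.9)),("jar",(202.8,204.7),(304.1,200.7)),("cup",(261.1,154.1),(291.8,276.4)),
 ("binor",(304.2,134.3),(253.7,326.2)),("caddyor",(161.7,258.9),(301.6,158.6))]: print(n,*tri([S,D],[a,bb]))
for z in(-.0,):
  k=place(B,[(-.055-.004,0,.1665),(-.059,0,.14)]);print("key on bin",k)
E
```

```text
res [[-0.7, -3.1], [-2.1, -1.9], [0.4, 0.0], [1.8, -0.6], [1.3, -0.9], [-1.0, 8.6], [-1.0, -2.4], [-0.1, -3.5]]
bin [0.47832125 0.28172246] -29.75794253745019
res [[1.7, -0.9], [-6.9, -8.4], [-9.0, -0.5], [0.1, 0.3], [-0.6, -0.2], [0.0, -0.1], [-1.5, -1.1], [-4.0, -0.5]]
caddy [ 0.46900762 -0.2979346 ] 13.69825928623786
res [[-0.5, -3.4], [-8.3, 21.5], [2.7, 1.1], [-7.3, -8.5], [-0.2, -0.7], [0.8, 0.0], [-5.3, -0.1], [-0.1, -0.0], [-2.9, -1.0], [-3.0, -2.6], [0.0, 0.9]]
disp [ 0.69479283 -0.02091636] -5.585096827593387
handle [0.42605286 0.31374173 0.17225496] [np.float64(0.005263343648548432), np.float64(0.005263343648548508)]
key [0.4251089  0.31435152 0.13375384] [np.float64(0.004023955104194935), np.float64(0.004023955104194963)]
bottle [ 0.4186057   0.01397661 -0.00861081] [np.float64(0.0029813097525404563), np.float64(0.002981309752540351)]
jar [ 0.42788853 -0.11758911  0.00217258] [np.float64(0.0024598991586935767), np.float64(0.002459899158693684)]
cup [ 0.42227492  0.13090041 -0.0098645 ] [np.float64(5.045832818143581e-05), np.float64(5.045832818159213e-05)]
binor [0.47717618 0.27949237 0.00187598] [np.float64(0.004777864742697799), np.float64(0.004777864742697726)]
caddyor [ 0.4650137  -0.31000275 -0.00865511] [np.float64(0.001464477480394877), np.float64(0.0014644774803947952)]
key on bin [[0.42710158 0.31100633 0.1665    ]
 [0.42710158 0.31100633 0.14      ]]
```

```bash
python3 - <<'E'
from h import *
p,r,o=tool(); print(np.round(r.as_matrix(),3))
k=ctrl.get_calibration("wrist");R=np.asarray(k["R"]);C=-R.T@k["t"]
print("cam in tool",np.round(r.inv().apply(C-p),4)); print("cam axes in tool",np.round((R@r.as_matrix()),3),k["fx"],k["cx"],k["cy"])
# yaw of tool y
def down(yaw,flip=1): # key yaw -> tool R (x=-z, y=flip*keyy)
    c,s=np.cos(np.radians(yaw)),np.sin(np.radians(yaw))
    x=np.array([0,0,-1.]);y=flip*np.array([-s,c,0]);return Ro.from_matrix(np.c_[x,y,np.cross(x,y)])
for f in(1,-1):
    for pos,yaw in[((.42,-.25,.40),-36),((.45,0.05,.40),-10),((.40,.28,.34),-30)]:
        d,w,_=go(pos,down(yaw,f)); print(f,pos,yaw,np.round(d,3),np.round(w,1))
E
```

```text
[[ 0.    -0.317  0.948]
 [-0.     0.948  0.317]
 [-1.    -0.     0.   ]]
cam in tool [-0.1788  0.0002 -0.0789]
cam axes in tool [[-0.     1.    -0.001]
 [-0.293  0.001  0.956]
 [ 0.956  0.001  0.293]] 306.6683011879218 254.3595373481851 193.39283227956065
1 (0.42, -0.25, 0.4) -36 [-0.194  0.305  0.319] [54.5  0.   0. ]
1 (0.45, 0.05, 0.4) -10 [-0.194  0.58   0.443] [28.5  0.   0. ]
1 (0.4, 0.28, 0.34) -30 [-0.134  0.814  0.468] [48.5  0.   0. ]
-1 (0.42, -0.25, 0.4) -36 [-0.194  0.305  0.319] [-125.5   -0.     0. ]
-1 (0.45, 0.05, 0.4) -10 [-0.194  0.58   0.443] [-151.5   -0.     0. ]
-1 (0.4, 0.28, 0.34) -30 [-0.134  0.814  0.468] [-131.5   -0.     0. ]
```

Emit:
drive_tool --plan '[[[-0.04,0.0,0.0],[0,0,0],1],[[-0.08,0.01,0.01],[0,0,0],1],[[-0.12,0.03,0.04],[0,0,0],1],[[-0.15,0.05,0.07],[2,0,0],1],[[-0.18,0.08,0.1],[4,0,0],1],[[-0.194,0.11,0.135],[4,0,0],1],[[-0.194,0.14,0.165],[4,0,0],1],[[-0.194,0.17,0.195],[4,0,0],1],[[-0.194,0.2,0.225],[4,0,0],1],[[-0.194,0.225,0.255],[4,0,0],1],[[-0.194,0.247,0.29],[4,0,0],1],[[-0.194,0.247,0.3],[4,0,0],1],[[-0.194,0.247,0.3],[4,0,0],1]]'

```text
clock: 2.58
tool_pos: [0.4235, -0.3065, 0.4002]
orientation: [12.9, 89.9, 27.7]
force: [0.7, -0.5, -0.9]
opening: 0.0879
```

```bash
cat >> h.py <<'E'
def look(name,names,view=None):
    k=ctrl.get_calibration("wrist") if name=="wrist" else ctrl.get_calibration(name)
    im=ctrl.snapshot(name); out={}
    for n in names:
        r=ctrl.landmark_of(name,n); out[n]=[(np.round(d["pixel"],1).tolist(),round(float(d["confidence"]),2)) for d in r[:2]]; print(n,out[n])
    np.savez("pics/%s.npz"%view,R=k["R"],t=k["t"],K=[k["fx"],k["fy"],k["cx"],k["cy"]])
    cv2.imwrite("pics/%s_raw.png"%view,im)
    return k,im,out
def load(view):
    z=np.load("pics/%s.npz"%view);fx,fy,cx,cy=z["K"];return dict(R=z["R"],t=z["t"],fx=fx,fy=fy,cx=cx,cy=cy)
def draw(im,k,p,L,col):
    for u in proj(k,place(p,L)): cv2.drawMarker(im,tuple(int(round(v)) for v in u),col,cv2.MARKER_CROSS,8,1)
E
python3 - <<'E'
from h import *
print(tool()[2]["tool_pos"],tool()[2]["joint_pos"])
k,im,o=look("wrist",["caddy","jar"],"w1")
C=[.469,-.298,np.radians(13.7)]
c=[(x,y,.14) for x in(-.075,.075) for y in(-.05,.05)]
print(np.round(proj(k,place(C,c)),1))
cv2.imwrite("pics/w1.png",cv2.resize(im,(800,600),interpolation=cv2.INTER_CUBIC))
E
```

```text
[ 0.42346289 -0.30651556  0.40019515] [-1.44284590e+01  2.13068296e+00  1.99177981e+00 -6.70985911e-02
 -8.97868186e+01 -6.08102620e+01]
caddy [([251.1, 169.8], 0.85)]
jar [([343.2, 175.0], 0.71)]
[[217.2 135.5]
 [287.8 136.9]
 [218.7 232.8]
 [282.8 233.9]]
```

View pics/w1.png

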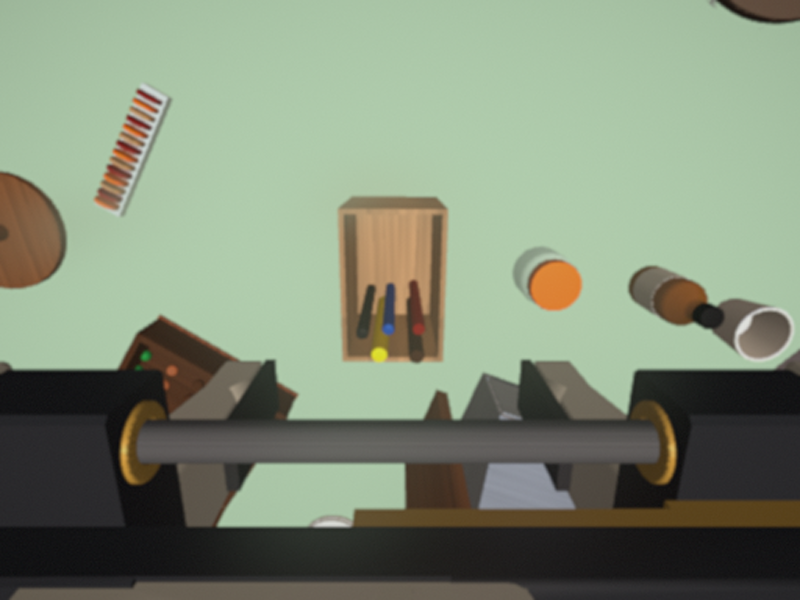

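Wrist view: the caddy rim corners are at (340,209), (447,209), (443,361) and (343,361). The tools are in its far half, so the near (−x) wall is free.

```bash
cat >> h.py <<'E'
def pose(yaw,lean=0,flip=1): # key yaw/lean (deg) -> tool R
    M=(Ro.from_euler("z",yaw,degrees=True)*Ro.from_euler("y",-lean,degrees=True)).as_matrix()
    x=-M[:,2];y=flip*M[:,1];return Ro.from_matrix(np.c_[x,y,np.cross(x,y)])
E
python3 - <<'E'
from h import *
k=load("w1");S=ctrl.get_calibration("scene");q=1/1.5625
c=[(-.075,-.05,.14),(-.075,.05,.14),(.075,.05,.14),(.075,-.05,.14)]
px=np.array([(340,209),(447,209),(443,361),(343,361)])*q
C=fit([(k,c,px)],[.47,-.3,.2]);print("caddy",C[:2],np.degrees(C[2]))
# also fit free height
f=lambda p:(proj(k,place(p[:3],np.array(c)+[0,0,p[3]]))-px).ravel()
r=least_squares(f,[.47,-.3,.2,0]);print(r.x,np.round(r.fun,1))
d,w,_=go((.54,-.02,.31),pose(-5.6,25));print(d,w)
E
```

```text
res [[-1.4, -0.2], [1.0, -0.0], [0.2, 0.3], [-0.1, 0.1]]
caddy [ 0.4655705  -0.29893314] 14.654928008739722
[ 0.4664863  -0.29861621  0.25485672 -0.00396703] [-0.9  0.1  0.7  0.4 -0.1 -0.2  0.2 -0.4]
[0.09021425 0.25085049 0.18880215] [ 19.8694583  -24.7404405   -4.39582745]
```

Emit:
drive_tool --plan '[[[0.0,0.04,0.02],[3,-3,0],1],[[0.01,0.08,0.04],[6,-6,-1],1],[[0.02,0.11,0.07],[9,-10,-2],1],[[0.04,0.14,0.1],[12,-14,-2.5],1],[[0.055,0.17,0.13],[15,-18,-3],1],[[0.07,0.2,0.155],[18,-22,-4],1],[[0.085,0.23,0.18],[19.9,-24.7,-4.4],1],[[0.09,0.251,0.189],[19.9,-24.7,-4.4],1],[[0.09,0.251,0.189],[19.9,-24.7,-4.4],1],[[0.09,0.251,0.189],[19.9,-24.7,-4.4],1]]'

```text
clock: 3.57
tool_pos: [0.5399, -0.0188, 0.3087]
orientation: [-0.2, 65.1, -5.7]
force: [-0.6, 0.6, -0.7]
opening: 0.0875
```

```bash
python3 - <<'E'
from h import *
k,im,o=look("wrist",["channel_mid","channel_left","channel_right","cover_edge","dispenser"],"w2")
E_=[.6948,-.0209,np.radians(-5.6)]
L=[(-.03,0,.16),(-.03,.06,.16),(-.03,-.06,.16),(-.1,.14,.111),(-.1,-.14,.111),(.02,-.14,.195),(-.055,.188,.293),(-.055,-.188,.293)]
print(np.round(proj(k,place(E_,L)),1).tolist())
cv2.imwrite("pics/w2.png",cv2.resize(im,(800,600),interpolation=cv2.INTER_CUBIC))
E
```

```text
channel_mid [([266.6, 207.3], 0.84)]
channel_left [([309.3, 209.7], 0.78), ([267.0, 134.8], 0.47)]
channel_right [([219.6, 204.3], 0.57)]
cover_edge [([269.6, 132.9], 0.92), ([28.5, 26.8], 0.5)]
dispenser [([263.4, 153.4], 0.87)]
[[264.1, 206.5], [311.5, 206.6], [216.6, 206.3], [378.2, 138.2], [150.8, 137.6], [155.1, 253.0], [479.9, 291.6], [56.1, 290.7]]
```

View pics/w2.png

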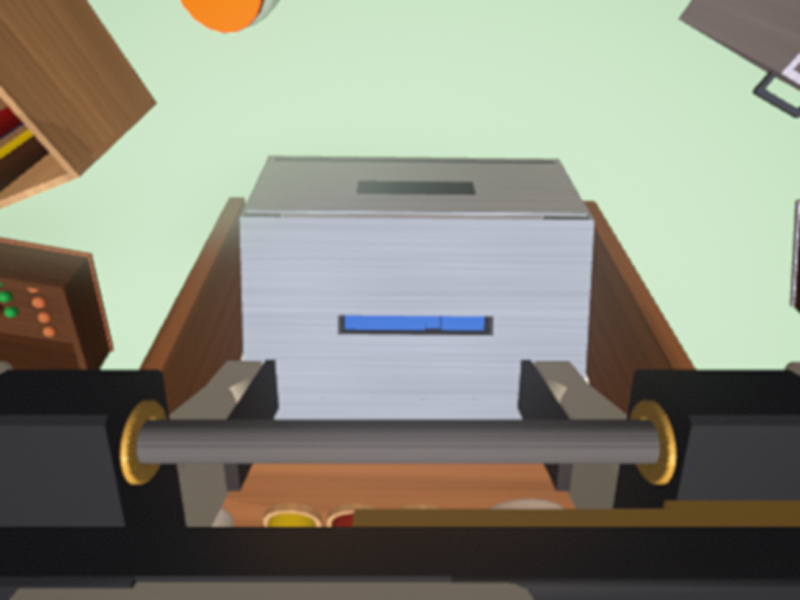

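Wrist view: channel mouth from (339,325) to (492,325), front edge from (242,215) to (592,216). A faint seam shows in the blue floor at about (433,323), roughly +14 mm in y. It may be the slot, and I'll check it by touch.

```bash
python3 - <<'E'
from h import *
k=load("w2");D=ctrl.get_calibration("side");q=1/1.5625
L=[(-.1,-.14,.111),(-.1,.14,.111),(-.1,-.14,0),(-.1,.14,0),(-.03,-.06,.16),(-.03,.06,.16)]
px=np.array([(242,215),(592,216),(268,157),(558,160),(339,325),(492,325)])*q
E_=fit([(k,L,px),(D,L[4:],np.array([(344,243),(312,290)])*q)],[.695,-.02,-.1]);print("disp",E_[:2],np.degrees(E_[2]))
E2=fit([(k,L,px)],[.695,-.02,-.1]);print("disp",E2[:2],np.degrees(E2[2]))
f=lambda p:(proj(k,place(p[:3],np.array(L)+[0,0,p[3]]))-px).ravel()
r=least_squares(f,[.695,-.02,-.1,0],loss="soft_l1");print(r.x,np.degrees(r.x[2]))
print("seam px->", [ (s,proj(k,place(E2,[(-.03+.025*.574,s,.16-.025*.819)]))[0]/q) for s in(.0,.01,.014,.02)])
for X in[(.40,.29,.36),(.44,.12,.40)]:
  print(go(X,pose(-30,0,-1))[:2])
  print(go(X,pose(-5.6,0,-1))[:2])
E
```

```text
res [[-1.8, 1.1], [0.8, 1.9], [-0.2, -1.3], [0.2, -1.9], [1.6, -0.6], [-1.8, -0.1], [-1.2, -0.3], [-0.5, 0.4]]
disp [ 0.69714654 -0.01899069] -5.851750901245593
res [[-1.5, 1.5], [0.8, 2.1], [-0.0, -0.9], [0.3, -1.7], [1.8, -0.3], [-1.7, 0.2]]
disp [ 0.69763917 -0.01876164] -5.7839918153210705
[ 0.69871784 -0.01871205 -0.10147106 -0.00159316] -5.813863209001472
seam px-> [(0.0, array([414.44440728, 320.08674343])), (0.01, array([426.00606402, 320.14166168])), (0.014, array([430.63023167, 320.16362663])), (0.02, array([437.56595284, 320.19657153]))]
(array([-0.11664207,  0.29550786, -0.133969  ]), array([-152.47191402,    7.28787718,   33.79498154]))
(array([-0.11664207,  0.29550786, -0.133969  ]), array([ 1.75581709e+02,  2.07509898e-02, -3.89244124e+01]))
(array([-0.12892605,  0.13038986, -0.06552085]), array([-152.47191402,    7.28787718,   33.79498154]))
(array([-0.12892605,  0.13038986, -0.06552085]), array([ 1.75581709e+02,  2.07509898e-02, -3.89244124e+01]))
```

Emit:
drive_tool --plan '[[[-0.02,0.03,-0.02],[-6.9,0.3,1.5],1],[[-0.04,0.05,-0.04],[-13.9,0.7,3.1],1],[[-0.06,0.08,-0.06],[-20.8,1.0,4.6],1],[[-0.08,0.115,-0.08],[-27.7,1.3,6.1],1],[[-0.092,0.15,-0.08],[-34.7,1.7,7.7],1],[[-0.092,0.18,-0.08],[-41.6,2.0,9.2],1],[[-0.092,0.21,-0.08],[-48.5,2.3,10.8],1],[[-0.092,0.24,-0.08],[-55.5,2.7,12.3],1],[[-0.092,0.27,-0.08],[-62.4,3.0,13.8],1],[[-0.092,0.302,-0.08],[-69.3,3.3,15.4],1],[[-0.092,0.302,-0.08],[-76.3,3.6,16.9],1],[[-0.092,0.302,-0.08],[-83.2,4.0,18.4],1],[[-0.092,0.302,-0.08],[-90.1,4.3,20.0],1],[[-0.092,0.302,-0.08],[-97.0,4.6,21.5],1],[[-0.092,0.302,-0.08],[-104.0,5.0,23.0],1],[[-0.092,0.302,-0.08],[-110.9,5.3,24.6],1],[[-0.092,0.302,-0.08],[-117.8,5.6,26.1],1],[[-0.092,0.302,-0.08],[-124.8,6.0,27.7],1],[[-0.092,0.302,-0.08],[-131.7,6.3,29.2],1],[[-0.092,0.302,-0.08],[-138.6,6.6,30.7],1]]'

```text
clock: 5.53
tool_pos: [0.4605, 0.2896, 0.3609]
orientation: [-71.0, 86.9, 65.3]
force: [-0.3, -0.5, -0.5]
opening: 0.0874
```

```bash
python3 - <<'E'
from h import *
d,w,o=go((.46,.29,.36),pose(-30,0,-1));print(d,w,o["joint_pos"],o["clock"])
E
```

```text
[0.00091084 0.00014655 0.00063995] [-13.64801099   0.66130412   3.06837381] [ 52.25230966   2.66326679  -2.11434387  -0.71524157 -82.17272573
  -5.82517965] 5.5333
```

Emit:
drive_tool --plan '[[[0.0,0,0],[-6.8,0.3,1.5],1],[[0.0,0,0],[-13.6,0.7,3.1],1],[[0.0,0,0],[-13.6,0.7,3.1],1]]'

```text
clock: 5.78
tool_pos: [0.4614, 0.2893, 0.3603]
orientation: [98.8, 89.8, -111.0]
force: [0.1, 0.0, 0.2]
opening: 0.0879
```

```bash
python3 - <<'E'
from h import *
k,im,o=look("wrist",["key","key_handle","key_claw","key_tip","bin"],"w3")
B=[.478,.2817,np.radians(-29.8)];b=.055
print(np.round(proj(k,place(B,[(-b,-b,.14),(-b,b,.14),(b,b,.14),(b,-b,.14),(-.059,0,.1665),(-.059,0,.189)])),1).tolist())
cv2.imwrite("pics/w3.png",cv2.resize(im,(800,600),interpolation=cv2.INTER_CUBIC))
S=load("w3")
E
```

```text
key [([255.2, 191.5], 0.56)]
key_handle [([248.1, 198.8], 0.72)]
key_claw [([249.9, 174.6], 0.92)]
key_tip []
bin [([250.9, 136.5], 0.72), ([248.9, 195.1], 0.46)]
[[293.7, 189.5], [212.6, 189.5], [209.2, 105.0], [297.1, 105.1], [253.1, 198.3], [253.1, 204.0]]
```

View pics/w3.png

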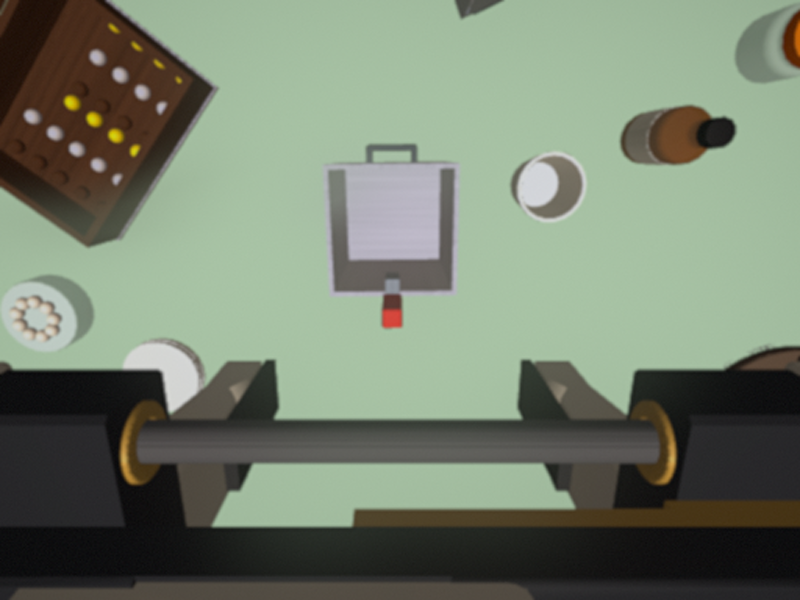

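Wrist view: bin rim corners (325,164), (460,163), (456,293), (332,295); red handle top at (392,318). This agrees with the prediction to within about 3 px.

```bash
python3 - <<'E'
from h import *
k=load("w3");q=1/1.5625;b=.055
L=[(b,b,.14),(b,-b,.14),(-b,-b,.14),(-b,b,.14)]
px=np.array([(325,164),(460,163),(456,293.5),(332,295)])*q
B=fit([(k,L,px)],[.478,.28,-.52]);print("bin",B[:2],np.degrees(B[2]))
K=fit([(k,L+[(-.0593,0,.189)],np.r_[px,[np.array((392.5,318.5))*q]])],[.478,.28,-.52]);print("bin",K[:2],np.degrees(K[2]))
h=np.array([392.5,318.5])*q
S=ctrl.get_calibration("scene");D=ctrl.get_calibration("side")
print(tri([k,D],[o:=(248.1,198.8),(276.2,307.9)]))
kp=place(B,[(-.0593,0,.1665)])[0];print("handle from bin",kp)
# handle top at z=.189 from the pixel
R=k["R"];C=-R.T@k["t"];d=R.T@[(h[0]-k["cx"])/k["fx"],(h[1]-k["cy"])/k["fy"],1];print("handle ray z=.189",C+d*(.189-C[2])/d[2])
t=kp.copy();t[2]-=.0188
for z in(.10,.0): print(go(t+[0,0,z],pose(np.degrees(B[2]),0,-1))[:2])
E
```

```text
res [[-0.8, -0.3], [0.8, -0.5], [0.9, 0.6], [-0.9, 0.4]]
bin [0.47973626 0.2828697 ] -29.22552643976066
res [[-0.9, -0.3], [0.6, -0.3], [0.6, 0.8], [-1.3, 0.4], [0.4, -0.2]]
bin [0.47979553 0.28319638] -29.371881356673548
(array([0.4308478 , 0.31593978, 0.17191565]), [np.float64(4.920686230152495e-06), np.float64(4.920686230091279e-06)])
handle from bin [0.42798487 0.31182283 0.1665    ]
handle ray z=.189 [0.42809753 0.31286592 0.189     ]
(array([ 0.11358011, -0.00308434,  0.03960816]), array([-0.97345182, -0.03288918,  0.03623629]))
(array([ 0.21358007, -0.00302061,  0.03966502]), array([-0.97345182, -0.03288918,  0.03623629]))
```

Emit:
drive_tool --plan '[[[0.03,-0.003,0.02],[-1,0,0],1],[[0.07,-0.003,0.0397],[-1,0,0],1],[[0.11,-0.003,0.0397],[-1,0,0],1],[[0.14,-0.003,0.0397],[-1,0,0],1],[[0.17,-0.003,0.0397],[-1,0,0],1],[[0.195,-0.003,0.0397],[-1,0,0],1],[[0.21,-0.003,0.0397],[-1,0,0],0.6],[[0.2125,-0.003,0.0397],[-1,0,0],0.4],[[0.2125,-0.003,0.0397],[-1,0,0],0.3],[[0.2125,-0.003,0.0397],[-1,0,0],0.25]]'

```text
clock: 6.92
tool_pos: [0.4285, 0.3123, 0.1501]
orientation: [-116.3, 89.9, 34.5]
force: [0.3, 0.1, 1.3]
opening: 0.0663
```

```bash
python3 - <<'E'
from h import *
p,r,o=tool(); print(p,o["force"],o["opening"])
B=[.4797,.2830,np.radians(-29.3)]
t=np.array([.4280,.3124,.1477]);print(go(t,pose(-29.3,0,-1))[:2])
k,im,_=look("wrist",["key_handle"],"w4")
print(proj(k,[[.428,.3124,.1665]]))
cv2.imwrite("pics/w4.png",cv2.resize(im[200:384,128:384],(768,552),interpolation=cv2.INTER_CUBIC))
E
```

```text
[0.42853203 0.31232487 0.15006303] [0.30335677 0.12238089 1.26184362] 0.06626505336972478
(array([0.00236201, 0.00019957, 0.00050369]), array([ 0.08139133, -0.06492395,  0.13180065]))
key_handle [([251.9, 240.1], 0.85)]
[[255.203663   242.86522167]]
```

View pics/w4.png

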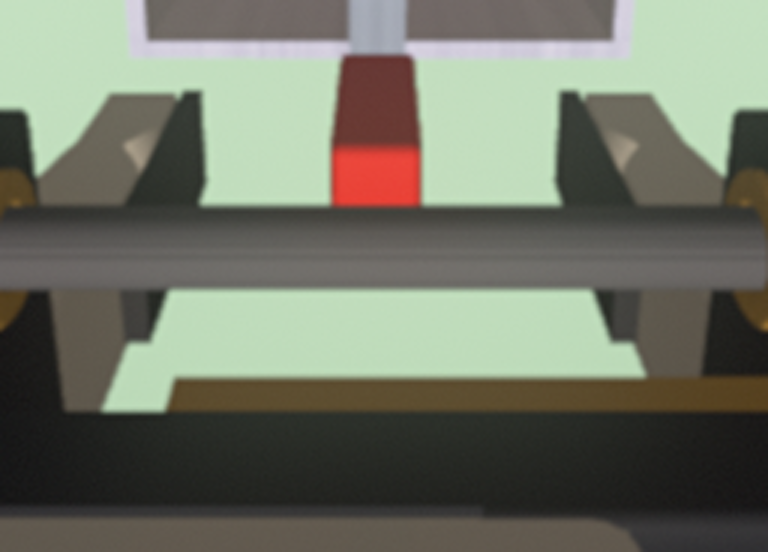

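The handle is centred between the jaws to about 1 mm. I'll close on it.

Emit:
drive_tool --plan '[[[0.002,-0.001,0.0005],[0,0,0],0.2],[[0.002,-0.001,0.0005],[0,0,0],0.1],[[0.002,-0.001,0.0005],[0,0,0],0],[[0.002,-0.001,0.0005],[0,0,0],0],[[0.002,-0.001,0.0005],[0,0,0],0],[[0.002,-0.001,0.0005],[0,0,0],0],[[0.002,-0.001,0.0005],[0,0,0],0],[[0.002,-0.001,0.0005],[0,0,0],0]]'

```text
clock: 7.68
tool_pos: [0.4287, 0.3137, 0.1484]
orientation: [-107.7, 89.8, 43.1]
force: [0.7, -0.5, 0.4]
opening: 0.0157
```

Emit:
drive_tool --plan '[[[-0.02,0,0],[0,0,0],0],[[-0.05,0,0],[0,0,0],0],[[-0.085,0,0],[0,0,0],0],[[-0.12,0,0],[0,0,0],0],[[-0.155,0,0],[0,0,0],0],[[-0.185,0,0],[0,0,0],0],[[-0.195,0,0],[0,0,0],0]]'

```text
clock: 8.27
tool_pos: [0.4294, 0.314, 0.3486]
orientation: [-107.3, 89.4, 43.5]
force: [0.3, 1.0, -0.4]
opening: 0.0159
```

```bash
cat >> h.py <<'E'
DISP=np.array([.6974,-.0189,np.radians(-5.8)]); TIP=.1184
def tcp_at(s,h,u=0): # tip at channel coordinate s (y), height h over the slant, u up the slant
    a=np.radians(35);n=np.array([-np.sin(a),0,np.cos(a)]);up=np.array([np.cos(a),0,np.sin(a)])
    L=np.array([-.03,s,.16])+n*(h+TIP)+up*u
    return place(DISP,[L])[0]
def chan(): # tip in channel coordinates: s,h,u
    p,r,o=tool();t=p+r.apply([TIP,0,0]);c,s=np.cos(DISP[2]),np.sin(DISP[2])
    d=t-[DISP[0],DISP[1],0];l=np.array([c*d[0]+s*d[1],-s*d[0]+c*d[1],d[2]])-[-.03,0,.16];a=np.radians(35)
    f=o["force"];fl=np.array([c*f[0]+s*f[1],-s*f[0]+c*f[1],f[2]])
    rot=lambda v:np.array([v[1],-np.sin(a)*v[0]+np.cos(a)*v[2],np.cos(a)*v[0]+np.sin(a)*v[2]])
    return rot(l),rot(fl),o
E
python3 - <<'E'
from h import *
p,r,o=tool();print(p,o["opening"],o["force"])
for s,h in[(.016,.05)]:
  d,w,_=go(tcp_at(s,h),pose(-5.8,35,-1));print(tcp_at(s,h),d,w,np.linalg.norm(d),np.linalg.norm(w))
im=ctrl.snapshot("side")
for n in["key_tip","key","key_handle"]:
  print(n,[(x["pixel"],x["confidence"]) for x in ctrl.landmark_of("side",n)[:2]])
k=ctrl.get_calibration("side");print(proj(k,[p+r.apply([TIP,0,0]),p+r.apply([.0084,0,0])]))
E
```

```text
[0.42944337 0.31397437 0.348563  ] 0.0159128017163574 [ 0.27992442  0.98226061 -0.42235829]
[0.57307468 0.00981084 0.2979452 ] [ 0.04954149  0.19591351 -0.27362585] [-22.81762144  34.22080668  -6.64645201] 0.34015815350993833 41.66392662689666
key_tip [([278.7, 292.8], 0.84)]
key [([281.9, 255.3], 0.54)]
key_handle []
[[277.93910096 290.73921816]
 [281.60834781 252.38689543]]
```

Emit:
drive_tool --plan '[[[0.0,0.02,-0.025],[-2,3,-0.6],0],[[0.0,0.04,-0.055],[-5,7,-1.4],0],[[0.0,0.06,-0.085],[-8,12,-2.3],0],[[0.01,0.08,-0.115],[-11.4,17,-3.3],0],[[0.015,0.1,-0.145],[-14.7,22,-4.3],0],[[0.02,0.12,-0.175],[-18,27,-5.2],0],[[0.03,0.145,-0.205],[-21,31.5,-6.1],0],[[0.04,0.17,-0.235],[-22.8,34.2,-6.6],0],[[0.0495,0.19,-0.265],[-22.8,34.2,-6.6],0],[[0.0495,0.196,-0.2735],[-22.8,34.2,-6.6],0],[[0.0495,0.196,-0.2735],[-22.8,34.2,-6.6],0]]'

```text
clock: 9.38
tool_pos: [0.5693, 0.0046, 0.2888]
orientation: [179.1, 55.6, -6.8]
force: [-0.1, 0.1, -1.2]
opening: 0.0162
```

```bash
python3 - <<'E'
from h import *
a,f,o=chan();print("s,h,u",a,"f",f,o["opening"],o["clock"],o["joint_pos"])
print(go(tcp_at(.016,.005),pose(-5.8,35,-1))[:2])
im=ctrl.snapshot("side");k=ctrl.get_calibration("side");p,r,_=tool()
for n in["key_tip","key"]:
  print(n,[(x["pixel"],x["confidence"]) for x in ctrl.landmark_of("side",n)[:2]])
print(proj(k,[p+r.apply([TIP,0,0]),p+r.apply([.0084,0,0])]))
cv2.imwrite("pics/s2.png",cv2.resize(im[90:240,130:330],(800,600),interpolation=cv2.INTER_CUBIC))
E
```

```text
s,h,u [ 0.00921868  0.04434537 -0.00916454] f [ 0.04851411 -0.96375788 -0.7582541 ] 0.016189215803168188 9.3833 [ 30.4269854  -12.96518446 -48.13582749  39.43452651 -32.56699112
  24.03589928]
(array([ 0.0391854 , -0.00596855, -0.00830862]), array([ 0.0330875 ,  0.6223673 , -0.58480533]))
key_tip [([218.5, 164.3], 0.47), ([300.5, 239.2], 0.23)]
key [([243.3, 142.5], 0.49)]
[[218.74139208 166.08357509]
 [241.90700192 141.88394864]]
```

View pics/s2.png

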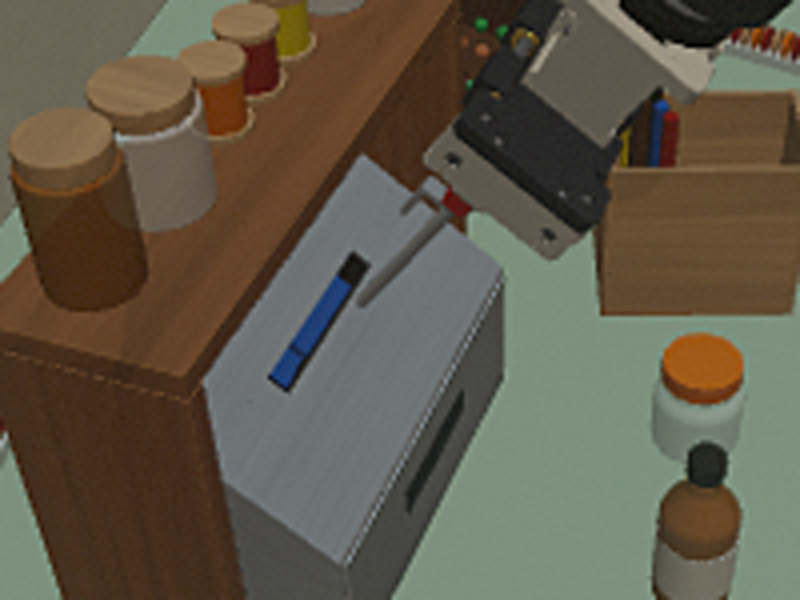

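The side view shows the key over the channel with its claw up-slope and everything clear. The seam, corrected for the 25 mm floor depth, is again near s≈+16 mm. I'll align and then lower.

Emit:
drive_tool --plan '[[[0.0,-0.006,-0.008],[0,0.6,-0.6],0],[[0.0,-0.006,-0.008],[0,0.6,-0.6],0],[[0.02,-0.006,-0.008],[0,0.6,-0.6],0],[[0.039,-0.006,-0.008],[0,0.6,-0.6],0],[[0.039,-0.006,-0.008],[0,0.6,-0.6],0],[[0.039,-0.006,-0.008],[0,0.6,-0.6],0]]'

```text
clock: 10.03
tool_pos: [0.5991, 0.0114, 0.2623]
orientation: [180.0, 55.0, -5.5]
force: [0.6, -1.1, -0.6]
opening: 0.0157
```

```bash
python3 - <<'E'
from h import *
a,f,o=chan();print("s,h,u",a,"f",f,o["opening"],o["clock"])
print(go(tcp_at(.016,-.02),pose(-5.8,35,-1))[:2])
im=ctrl.snapshot("side");k=ctrl.get_calibration("side");p,r,_=tool()
for n in["key_tip","key"]:
  print(n,[(x["pixel"],x["confidence"]) for x in ctrl.landmark_of("side",n)[:2]])
print(proj(k,[p+r.apply([TIP,0,0]),p+r.apply([.0084,0,0])]))
cv2.imwrite("pics/s3.png",cv2.resize(im[120:210,170:290],(800,600),interpolation=cv2.INTER_CUBIC))
E
```

```text
s,h,u [0.02055572 0.00606528 0.00073592] f [-1.01539623 -0.89722896  0.25890793] 0.01573798373993744 10.0333
(array([0.02605333, 0.00431074, 0.00071152]), array([ 0.26362537, -0.02779993,  0.14993633]))
key_tip [([206.8, 174.7], 0.72)]
key [([230.8, 152.5], 0.48)]
[[206.54567381 173.68933589]
 [228.77680685 150.68131966]]
```

View pics/s3.png

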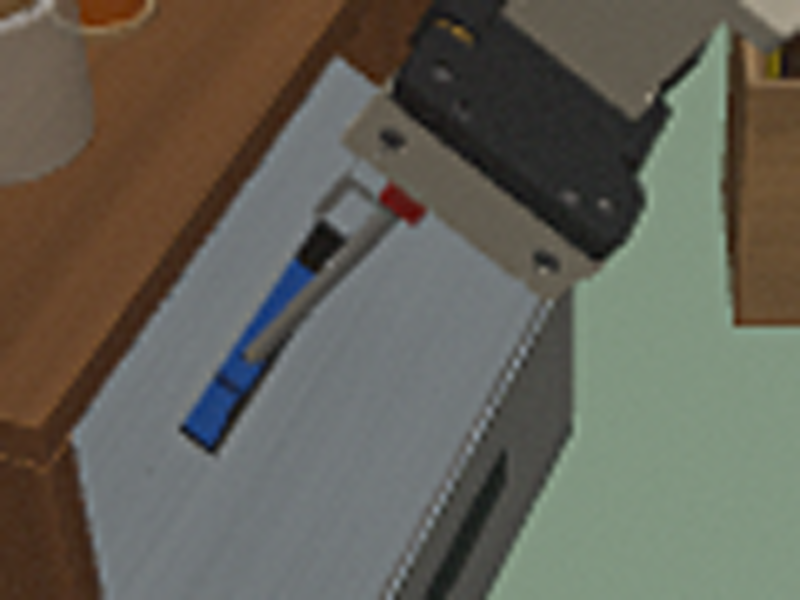

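The tip is over the channel mouth, with the dark slot seam just beyond it toward +y. I'll go in.

Emit:
drive_tool --plan '[[[0.0,0.0043,0.0005],[0.2,0,0],0],[[0.006,0.0043,0.0005],[0.2,0,0],0],[[0.013,0.0043,0.0005],[0.2,0,0],0],[[0.02,0.0043,0.0005],[0.2,0,0],0],[[0.026,0.0043,0.0005],[0.2,0,0],0],[[0.026,0.0043,0.0005],[0.2,0,0],0]]'

```text
clock: 10.68
tool_pos: [0.6137, 0.0061, 0.242]
orientation: [-179.7, 54.8, -5.4]
force: [0.2, -0.7, -0.7]
opening: 0.0155
```

```bash
python3 - <<'E'
from h import *
a,f,o=chan();print("s,h,u",a,"f",f,o["opening"],o["clock"])
E
```

```text
s,h,u [ 0.01692865 -0.0192083   0.00161648] f [-0.67466268 -0.73122123 -0.22090369] 0.015500277503564511 10.6833
```

Emit:
drive_tool --plan '[[[0.002,0,-0.0005],[0,0,0],0],[[0.004,0,-0.0005],[0,0,0],0],[[0.006,0,-0.0005],[0,0,0],0],[[0.008,0,-0.0005],[0,0,0],0],[[0.009,0,-0.0005],[0,0,0],0],[[0.009,0,-0.0005],[0,0,0],0]]'

```text
clock: 11.18
tool_pos: [0.6192, 0.0055, 0.2347]
orientation: [-179.7, 54.9, -5.4]
force: [0.1, 0.3, -1.3]
opening: 0.0158
```

```bash
python3 - <<'E'
from h import *
a,f,o=chan();print("s,h,u",a,"f",f,o["opening"],o["clock"])
E
```

```text
s,h,u [ 0.01685905 -0.02838246  0.00201506] f [ 0.30528683 -1.09036035 -0.65522115] 0.015777183318866544 11.1833
```

Emit:
drive_tool --plan '[[[0.001,0,0],[0,0,0],0],[[0.002,0,0],[0,0,0],0],[[0.003,0,0],[0,0,0],0],[[0.004,0,0],[0,0,0],0],[[0.005,0,0],[0,0,0],0],[[0.006,0,0],[0,0,0],0],[[0.007,0,0],[0,0,0],0],[[0.007,0,0],[0,0,0],0]]'

```text
clock: 11.85
tool_pos: [0.6233, 0.0051, 0.2288]
orientation: [-179.7, 54.9, -5.4]
force: [-0.8, -0.5, -0.2]
opening: 0.0157
```

```bash
python3 - <<'E'
from h import *
a,f,o=chan();print("s,h,u",a,"f",f,o["opening"],o["clock"])
im=ctrl.snapshot("side");k=ctrl.get_calibration("side")
print("cover_edge",[(x["pixel"],x["confidence"]) for x in ctrl.landmark_of("side","cover_edge")[:2]])
for th in(0,.2,.4,.58): print(th,proj(k,place(DISP,[(-.1-.09*np.sin(th),0,.015+.09*np.cos(th))])))
E
```

```text
s,h,u [ 0.01683158 -0.03556318  0.0019594 ] f [-0.53815376  0.24189326 -0.71824162] 0.01565860911329443 11.85
cover_edge [([245.6, 194.8], 0.7)]
0 [[236.29106877 192.01511484]]
0.2 [[242.85764719 194.17166626]]
0.4 [[249.21384686 197.22291575]]
0.58 [[254.50241259 200.61424109]]
```

The cover edge has moved from column 235.6 to 245.6, about 0.28 rad, so the tip is in the slot and pushing the catch. I'll press home.

Emit:
drive_tool --plan '[[[0.001,0,0],[0,0,0],0],[[0.002,0,0],[0,0,0],0],[[0.003,0,0],[0,0,0],0],[[0.004,0,0],[0,0,0],0],[[0.005,0,0],[0,0,0],0],[[0.006,0,0],[0,0,0],0],[[0.006,0,0],[0,0,0],0]]'

```text
clock: 12.53
tool_pos: [0.627, 0.0047, 0.2244]
orientation: [-179.7, 54.8, -5.4]
force: [0.8, -0.6, -0.4]
opening: 0.016
```

```bash
python3 - <<'E'
from h import *
a,f,o=chan();print("s,h,u",a,"f",f,o["opening"],o["clock"])
im=ctrl.snapshot("side");k=ctrl.get_calibration("side");p,r,_=tool()
print("cover_edge",[(x["pixel"],x["confidence"]) for x in ctrl.landmark_of("side","cover_edge")[:2]])
for n in ["key","key_claw"]:print(n,[(x["pixel"],x["confidence"]) for x in ctrl.landmark_of("side",n)[:2]])
print(proj(k,[p+r.apply([.0084,0,0]),p+r.apply([.0304,0,-.018])]))
cv2.imwrite("pics/s4.png",cv2.resize(im[110:260,160:360],(800,600),interpolation=cv2.INTER_CUBIC))
E
```

```text
s,h,u [ 0.01691484 -0.04129617  0.00262565] f [-0.54673221 -0.85679027  0.47154969] 0.015965509575649534 12.5333
cover_edge [([254.6, 200.4], 0.6)]
key [([220.1, 159.9], 0.42)]
key_claw [([206.5, 157.4], 0.46)]
[[219.15346253 160.01256801]
 [208.69223235 159.93664041]]
```

View pics/s4.png

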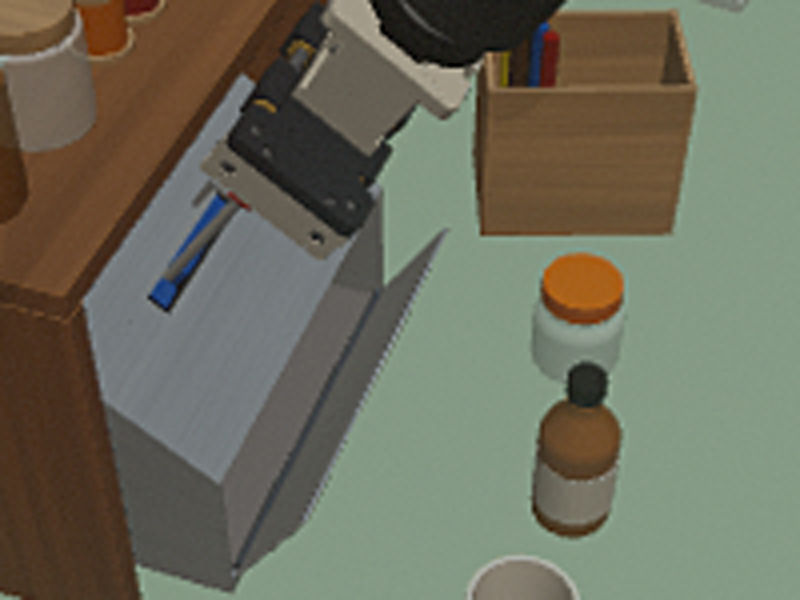

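The cover edge at (254.6,200.4) matches fully open (0.58 rad), and the picture shows the flap wide open. I'll withdraw.

Emit:
drive_tool --plan '[[[-0.015,0,0],[0,0,0],0],[[-0.035,0,0],[0,0,0],0],[[-0.06,0,0],[0,0,0],0],[[-0.09,0,0],[0,0,0],0],[[-0.11,0,0],[0,0,0],0],[[-0.11,0,0],[0,0,0],0]]'

```text
clock: 13.23
tool_pos: [0.5633, 0.0118, 0.3181]
orientation: [-179.3, 54.6, -5.0]
force: [0.4, 0.5, 0.0]
opening: 0.016
```

```bash
cat >> h.py <<'E'
CAD=np.array([.4663,-.2987,np.radians(14.65)])
def tcp_cad(z,x=-.081,y=0): return place(CAD,[(x,y,z)])[0]
E
python3 - <<'E'
from h import *
a,f,o=chan();print("s,h,u",a,o["opening"],o["clock"])
k=ctrl.get_calibration("side");ctrl.snapshot("side");print([(x["pixel"],x["confidence"]) for x in ctrl.landmark_of("side","cover_edge")[:2]])
d,w,_=go(tcp_cad(.30),pose(14.65,0,-1));print(tcp_cad(.3),tool()[0],d,w,np.linalg.norm(w))
E
```

```text
s,h,u [0.01790432 0.0721733  0.00421528] 0.016015322227883308 13.2333
[([253.3, 199.8], 0.92)]
[ 0.3879334  -0.31918601  0.3       ] [0.56344017 0.01124487 0.31429692] [-0.07167582  0.34604139  0.12373169] [-19.68767271 -34.8548561   -5.96324879] 40.47253126098049
```

Emit:
drive_tool --plan '[[[-0.02,0.02,0.0],[-2,-3.5,-0.6],0],[[-0.04,0.05,0.01],[-4,-7,-1.2],0],[[-0.055,0.08,0.02],[-6.5,-11.5,-2],0],[[-0.07,0.11,0.03],[-9,-16,-2.7],0],[[-0.075,0.145,0.045],[-11.5,-20.5,-3.5],0],[[-0.08,0.18,0.06],[-14,-25,-4.3],0],[[-0.08,0.215,0.075],[-17,-30,-5.1],0],[[-0.08,0.25,0.09],[-19.7,-34.9,-6],0],[[-0.075,0.285,0.1],[-19.7,-34.9,-6],0],[[-0.072,0.32,0.115],[-19.7,-34.9,-6],0],[[-0.072,0.346,0.124],[-19.7,-34.9,-6],0],[[-0.072,0.346,0.124],[-19.7,-34.9,-6],0],[[-0.072,0.346,0.124],[-19.7,-34.9,-6],0]]'

```text
clock: 14.42
tool_pos: [0.3856, -0.3215, 0.2973]
orientation: [-30.7, 89.6, 163.6]
force: [-0.1, 0.3, -1.1]
opening: 0.016
```

```bash
python3 - <<'E'
from h import *
print(go(tcp_cad(.30),pose(14.65,0,-1))[:2]); print(go(tcp_cad(.185),pose(14.65,0,-1))[:2],ctrl.get_obs()["opening"])
k,im,o=look("wrist",["key_claw","caddy","key_handle"],"w5")
cv2.imwrite("pics/w5.png",cv2.resize(im,(800,600),interpolation=cv2.INTER_CUBIC))
p,r,_=tool()
c=[(-.075,-.05,.14),(-.075,.05,.14),(.075,.05,.14),(.075,-.05,.14),(-.07,-.045,.14),(-.07,.045,.14)]
print("caddy pred",np.round(proj(k,place(CAD,c))*1.5625,1).tolist())
print("claw bottom inner/outer pred",np.round(proj(k,p+r.apply([[.0304,0,-.016],[.0304,0,-.020],[.0304,.006,-.02],[.0304,-.006,-.02],[.0044,0,-.020]]))*1.5625,1).tolist())
E
```

```text
(array([-0.00274955, -0.00167062, -0.00284925]), array([-0.33586627,  0.30177297,  0.18033922]))
(array([ 0.11224829, -0.00131043, -0.003456  ]), array([-0.33586627,  0.30177297,  0.18033922])) 0.01595082092984808
key_claw [([251.5, 189.9], 0.81)]
caddy [([251.9, 99.4], 0.97)]
key_handle [([252.5, 243.9], 0.63), ([254.5, 187.8], 0.21)]
caddy pred [[466.3, 258.3], [326.1, 258.8], [314.4, 21.7], [475.5, 20.7], [459.5, 251.4], [332.8, 251.9]]
claw bottom inner/outer pred [[393.0, 296.5], [392.9, 287.9], [406.3, 287.8], [379.4, 287.9], [392.1, 305.4]]
```

View pics/w5.png

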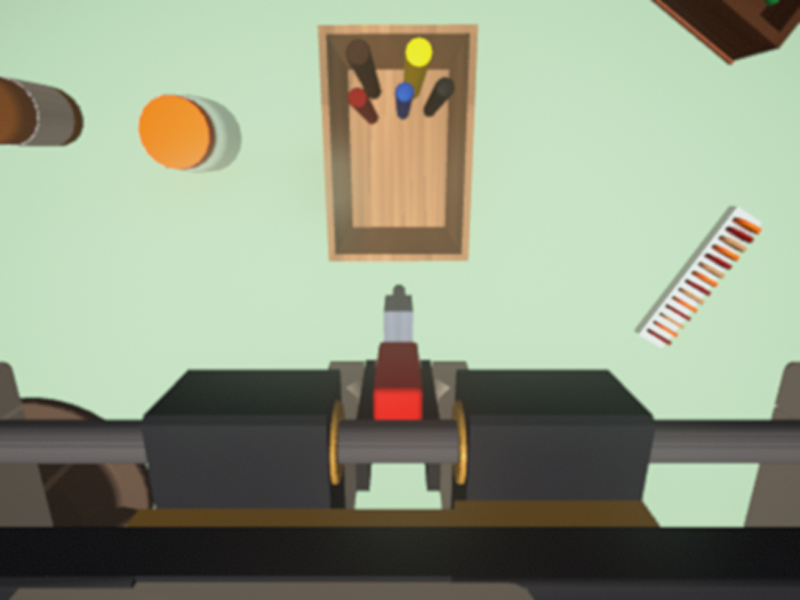

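Wrist view: bridge edge at (398,310), caddy rim corners (319,27), (478,27), (468,260), (330,260). Both are offset from prediction the same way, which points to a camera bias. I'll work out key relative to caddy within this one picture, which cancels the bias.

```bash
python3 - <<'E'
from h import *
k=load("w5");q=1/1.5625;p,r,_=tool()
c=[(.075,.05,.14),(.075,-.05,.14),(-.075,-.05,.14),(-.075,.05,.14),(-.07,-.045,.14),(-.07,.045,.14)]
px=np.array([(319,27),(478,27),(468,260),(330,260),(462,254),(336,254)])*q
C=fit([(k,c,px)],CAD);print("caddy w5",C[:2],np.degrees(C[2]),"was",CAD)
R=k["R"];cc=-R.T@k["t"];d=R.T@[(398*q-k["cx"])/k["fx"],(310.5*q-k["cy"])/k["fy"],1]
z=p[2]-.0044;X=cc+d*(z-cc[2])/d[2]
inC=lambda X:(np.array([[np.cos(C[2]),np.sin(C[2])],[-np.sin(C[2]),np.cos(C[2])]])@(X[:2]-C[:2]))
print("bridge edge in w5 caddy",inC(X)," rod axis x",inC(X)[0]-.020," nominal TCP in w5",inC(p),"tool offs",r.inv().apply(X-p), r.as_matrix()[:,0])
M=np.array([[np.cos(CAD[2]),np.sin(CAD[2])],[-np.sin(CAD[2]),np.cos(CAD[2])]]);print("nominal TCP in old CAD",M@(p[:2]-CAD[:2]))
E
```

```text
res [[-0.5, -1.0], [0.6, -1.4], [0.6, 0.9], [-0.6, 1.0], [0.1, 0.3], [-0.2, 0.5]]
caddy w5 [ 0.46474415 -0.30131142] 14.535191399700714 was [ 0.4663     -0.2987      0.25569074]
bridge edge in w5 caddy [-0.06073708  0.00023518]  rod axis x -0.08073708406411621  nominal TCP in w5 [-0.07863367  0.00249954] tool offs [ 0.00438344  0.0023226  -0.01789318] [-9.82334704e-04  4.44797000e-04 -9.99999419e-01]
nominal TCP in old CAD [-0.08079423  0.00052409]
```

Emit:
drive_tool --plan '[[[0.0,0,0.001],[-0.1,0,0],0],[[0.015,0,0.001],[-0.1,0,0],0],[[0.04,0,0.001],[-0.1,0,0],0],[[0.07,0,0.001],[-0.1,0,0],0],[[0.1,0,0.001],[-0.1,0,0],0],[[0.105,0,0.001],[-0.1,0,0],0],[[0.105,0,0.001],[-0.1,0,0],0]]'

```text
clock: 15.2
tool_pos: [0.3863, -0.3178, 0.1939]
orientation: [-33.5, 89.7, 161.4]
force: [-0.0, 0.1, 0.3]
opening: 0.0158
```

```bash
python3 - <<'E'
from h import *
M=np.array([[np.cos(CAD[2]),np.sin(CAD[2])],[-np.sin(CAD[2]),np.cos(CAD[2])]])
k,im,o=look("wrist",["key_claw","caddy"],"w6")
p,r,ob=tool();print(p,M@(p[:2]-CAD[:2]),ob["force"],ob["opening"])
cv2.imwrite("pics/w6.png",cv2.resize(im[130:260,165:345],(800,578),interpolation=cv2.INTER_CUBIC))
E
```

```text
key_claw []
caddy [([255.4, 98.0], 0.78)]
[ 0.38837031 -0.31919221  0.19707937] [-0.08057887 -0.0001165 ] [ 0.37463651  0.28181382 -0.26702358] 0.015896256158050123
```

View pics/w6.png

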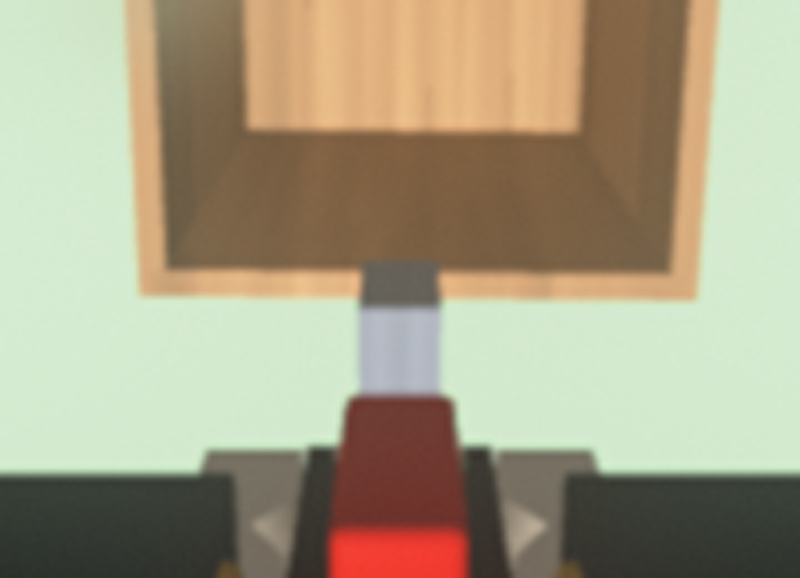

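Close view: the tongue's lower edge is at (400,262), the bridge edge at (400,305), and the near rim lies between rows 268 and 297. I'll convert these to caddy coordinates.

```bash
python3 - <<'E'
from h import *
k=load("w6");g=lambda u,v:np.array([165+u/4.4444,130+v/4.4444])
L=[(-.075,-.05,.14),(-.075,.05,.14),(-.07,-.045,.14),(-.07,.045,.14)]
px=np.array([g(697,298),g(140,295),g(670,271),g(165,268)])
C=fit([(k,L,px)],CAD);print(C[:2],np.degrees(C[2]))
M=np.array([[np.cos(C[2]),np.sin(C[2])],[-np.sin(C[2]),np.cos(C[2])]])
R=k["R"];cc=-R.T@k["t"]
for z0 in(.1965,.194):
 for n,px,dz in[("tongue bottom",g(400,262),.0304),("bridge edge",g(400,306),.0044)]:
  d=R.T@[(px[0]-k["cx"])/k["fx"],(px[1]-k["cy"])/k["fy"],1];X=cc+d*(z0-dz-cc[2])/d[2];print(z0,n,"axis x",(M@(X[:2]-C[:2]))[0]-.020)
ps=[]
for i in range(4):
    ctrl.snapshot("side");ps.append(ctrl.get_obs()["tool_pos"])
print(np.round(ps,4),np.mean(ps,0))
E
```

```text
res [[0.0, -0.0], [-0.3, -0.0], [0.2, 0.0], [0.0, 0.1]]
[ 0.46520574 -0.30050444] 14.711531304058044
0.1965 tongue bottom axis x -0.08098102413710492
0.1965 bridge edge axis x -0.07977028710958425
0.194 tongue bottom axis x -0.08171084923578482
0.194 bridge edge axis x -0.08058855197631268
[[ 0.3884 -0.3192  0.1971]
 [ 0.3881 -0.3192  0.1968]
 [ 0.3879 -0.3191  0.1965]
 [ 0.3876 -0.3191  0.1962]] [ 0.38798244 -0.31916268  0.19666656]
```

Emit:
drive_tool --plan '[[[0.0,0,0.001],[0,0,0],0],[[0.01,0,0.001],[0,0,0],0],[[0.02,0,0.001],[0,0,0],0],[[0.03,0,0.001],[0,0,0],0],[[0.038,0,0.001],[0,0,0],0],[[0.042,0,0.001],[0,0,0],0],[[0.044,0,0.001],[0,0,0],0],[[0.044,0,0.001],[0,0,0],0],[[0.044,0,0.001],[0,0,0],0]]'

```text
clock: 16.3
tool_pos: [0.3869, -0.3195, 0.1523]
orientation: [137.3, 89.9, -27.9]
force: [0.3, 0.3, -1.0]
opening: 0.0156
```

```bash
python3 - <<'E'
from h import *
M=np.array([[np.cos(CAD[2]),np.sin(CAD[2])],[-np.sin(CAD[2]),np.cos(CAD[2])]])
k,im,o=look("wrist",["key_claw"],"w7")
for i in range(2):
  ctrl.snapshot("side");p,r,ob=tool();print(p,M@(p[:2]-CAD[:2]),ob["force"],ob["moment"],ob["opening"],r.as_matrix()[:,0])
cv2.imwrite("pics/w7.png",cv2.resize(im[130:260,165:345],(800,578),interpolation=cv2.INTER_CUBIC))
E
```

```text
key_claw [([254.6, 188.4], 0.87)]
[ 0.38700179 -0.31948641  0.15264621] [-8.19773029e-02 -5.50114366e-05] [-0.24132101  0.17583205 -1.52061789] [-0.08402944  0.09799771 -0.0377986 ] 0.015423079582807739 [ 1.82741309e-03 -7.50141914e-04 -9.99998049e-01]
[ 0.38699332 -0.31946159  0.15264639] [-8.19792208e-02 -2.88541431e-05] [-0.02059192  0.09122676 -0.75305662] [-0.02862859  0.13382482 -0.02488123] 0.015879409968527134 [ 1.87679240e-03 -7.14962555e-04 -9.99997983e-01]
```

View pics/w7.png

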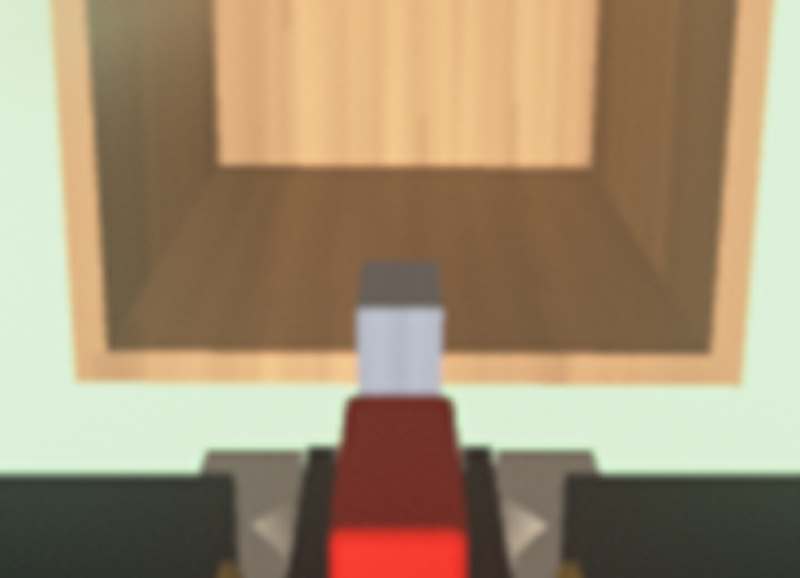

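The tongue is inside the near wall and the rod outside. About 4 mm remain to the rim.

Emit:
drive_tool --plan '[[[0.0015,0,0],[0,0,0],0],[[0.003,0,0],[0,0,0],0],[[0.004,0,0],[0,0,0],0],[[0.005,0,0],[0,0,0],0],[[0.005,0,0],[0,0,0],0]]'

```text
clock: 16.92
tool_pos: [0.387, -0.3195, 0.1477]
orientation: [140.9, 89.9, -24.3]
force: [-0.5, 0.0, -0.8]
opening: 0.0163
```

```bash
python3 - <<'E'
from h import *
for i in range(3):
  ctrl.snapshot("side");p,r,ob=tool();print(p,ob["force"],ob["moment"])
E
```

```text
[ 0.3869987  -0.31951152  0.1476639 ] [-0.39241468 -0.86939049 -0.40106187] [-0.14068881  0.25341444 -0.01934132]
[ 0.38697771 -0.31949621  0.14766831] [-1.20976803 -0.22008529 -0.12019727] [-0.0628038   0.22161338  0.00387615]
[ 0.38696235 -0.31948292  0.14765522] [-0.34189596 -0.04412838 -0.4221628 ] [-0.08138799  0.23893093 -0.07153855]
```

Emit:
drive_tool --plan '[[[0.0007,0,0],[0,0,0],0],[[0.0015,0,0],[0,0,0],0],[[0.0015,0,0],[0,0,0],0]]'

```text
clock: 17.32
tool_pos: [0.3871, -0.3197, 0.1475]
orientation: [132.8, 89.8, -32.3]
force: [-4.2, 3.4, 11.4]
opening: 0.0158
```

```bash
python3 - <<'E'
from h import *
for i in range(3):
  ctrl.snapshot("side");p,r,ob=tool();print(p,ob["force"],ob["moment"])
k=ctrl.get_calibration("side");print(proj(k,[p+[0,0,-.0084],p+[0,0,.018]]));print([(n,[(x["pixel"],x["confidence"]) for x in ctrl.landmark_of("side",n)[:1]]) for n in["key","key_handle","key_claw","key_tip"]])
E
```

```text
[ 0.38703159 -0.31968087  0.14747065] [-4.32252971  3.83382425 10.9909246 ] [1.43055317 1.49773424 0.06314644]
[ 0.38705659 -0.31967805  0.14747107] [-2.91847352  4.29782634 11.66952534] [1.42904151 1.48258459 0.02308617]
[ 0.38702451 -0.31965984  0.14745888] [-3.68349592  4.06163332 11.45607209] [ 1.39327106  1.51064566 -0.01093973]
[[332.99331298 122.50362514]
 [334.29187901 115.00224964]]
[('key', [([289.7, 271.1], 0.55)]), ('key_handle', [([329.1, 114.1], 0.55)]), ('key_claw', [([323.8, 126.8], 0.63)]), ('key_tip', [([324.3, 128.6], 0.39)])]
```

There is 11 N upward: the bridge is bearing on the rim. I'll ease off 1 mm and release.

Emit:
drive_tool --plan '[[[-0.0008,0,0],[0,0,0],0],[[-0.0008,0,0],[0,0,0],0],[[-0.0008,0,0],[0,0,0],0.25],[[-0.0008,0,0],[0,0,0],0.35],[[-0.0008,0,0],[0,0,0],0.5],[[-0.0008,0,0],[0,0,0],0.7],[[-0.0008,0,0],[0,0,0],0.8],[[-0.0008,0,0],[0,0,0],0.8]]'

```text
clock: 18.33
tool_pos: [0.387, -0.3197, 0.1482]
orientation: [132.8, 89.8, -32.4]
force: [-0.3, -0.9, -0.1]
opening: 0.0498
```

```bash
python3 - <<'E'
from h import *
k,im,o=look("wrist",["key_claw","key_handle","key"],"w8")
p,r,ob=tool();print(p,ob["force"],ob["opening"])
cv2.imwrite("pics/w8.png",cv2.resize(im[130:260,165:345],(800,578),interpolation=cv2.INTER_CUBIC))
E
```

```text
key_claw [([253.0, 189.3], 0.66)]
key_handle [([253.5, 241.9], 0.68)]
key [([257.3, 225.7], 0.56)]
[ 0.38706779 -0.31967744  0.14826516] [-0.41961389 -0.50353361 -0.94027584] 0.06552959355959888
```

The picture limit is reached, so I'll check numerically from here. I'll raise the gripper straight up.

Emit:
drive_tool --plan '[[[-0.0,0,0],[0,0,0],0.8],[[-0.015,0,0],[0,0,0],0.8],[[-0.04,0,0],[0,0,0],0.8],[[-0.08,0,0],[0,0,0],0.8],[[-0.12,0,0],[0,0,0],0.8],[[-0.15,0,0],[0,0,0],0.8],[[-0.17,0,0],[0,0,0],0.8],[[-0.17,0,0],[0,0,0],0.8]]'

```text
clock: 19.2
tool_pos: [0.3883, -0.3206, 0.3234]
orientation: [135.5, 89.4, -29.7]
force: [0.1, 0.5, 0.3]
opening: 0.0698
```

```bash
python3 - <<'E'
from h import *
px={}
p,r,ob=tool();print(p,ob["force"],ob["opening"],ob["clock"])
exp=place(CAD,[(-.0795,0,.1665),(-.0795,0,.14),(-.0615,0,.118),(-.0795,0,.03)])
ks={}
for c in["wrist","side","scene"]:
    ks[c]=ctrl.get_calibration(c);im=ctrl.snapshot(c);cv2.imwrite("pics/end_%s.png"%c,im)
    for n,e in zip(["key_handle","key","key_claw","key_tip"],exp):
        d=ctrl.landmark_of(c,n);px[c,n]=[(np.round(x["pixel"],1).tolist(),round(float(x["confidence"]),2)) for x in d[:2]]
        print(c,n,px[c,n],"exp",np.round(proj(ks[c],[e])[0],1))
    # red blob near handle
    e=proj(ks[c],exp[:1])[0]; b,g,rr=[im[...,i].astype(int) for i in range(3)]
    m=((rr>90)&(g<.45*rr)&(b<.45*rr)).astype(np.uint8);n_,_,st,ce=cv2.connectedComponentsWithStats(m)
    print(c,"red",[(ce[i].round(1).tolist(),st[i,2:].tolist()) for i in range(1,n_) if np.hypot(*(ce[i]-e))<40 and st[i,4]>3],"exp",e.round(1))
print("cover",ctrl.landmark_of("side","cover_edge")[:1])
for n in["bottle","jar","cup"]: print(n,[np.round(x["pixel"],1) for x in ctrl.landmark_of("scene",n)[:1]])
E
```

```text
[ 0.38825367 -0.32063547  0.32342664] [0.09579942 0.48068642 0.31001076] 0.0698063730304643 19.2
wrist key_handle [([250.8, 176.5], 0.9)] exp [252.2 173.8]
wrist key [([251.9, 168.1], 0.98), ([251.0, 107.0], 0.3)] exp [252.2 168.9]
wrist key_claw [([251.4, 153.0], 0.6)] exp [252.3 151.2]
wrist key_tip [] exp [252.2 154.2]
wrist red [([252.1, 180.0], [13, 13, 167])] exp [252.2 173.8]
side key_handle [([334.0, 112.8], 0.61)] exp [333.5 114.8]
side key [([292.6, 273.7], 0.53), ([334.8, 125.5], 0.5)] exp [332.2 122.3]
side key_claw [([325.6, 125.9], 0.63)] exp [325.2 128.4]
side key_tip [] exp [327.3 151.1]
side red [([313.5, 96.0], [2, 3, 4]), ([335.7, 108.3], [6, 4, 18]), ([297.3, 118.6], [4, 2, 7])] exp [333.5 114.8]
scene key_handle [([121.9, 225.1], 0.72)] exp [122.4 227.8]
scene key [([125.7, 231.3], 0.44)] exp [126.2 230.4]
scene key_claw [([131.7, 238.4], 0.56), ([258.6, 198.9], 0.44)] exp [134.6 236. ]
scene key_tip [([204.0, 208.5], 0.27)] exp [139.6 239.7]
scene red [([118.6, 224.9], [8, 7, 35])] exp [122.4 227.8]
cover [{'pixel': [255.1, 199.3], 'confidence': 0.76}]
bottle [array([232.6, 176.5])]
jar [array([202.2, 209.8])]
cup [array([261.5, 153.7])]
```

```bash
python3 - <<'E'
from h import *
a=cv2.resize(cv2.imread("pics/a.png"),(512,384),interpolation=cv2.INTER_AREA).astype(int);e=cv2.imread("pics/end_scene.png").astype(int)
for n,(u,v) in dict(jar=(202,205),bottle=(233,168),cup=(264,148)).items():
    A=a[v-18:v+18,u-18:u+18];E=e[v-18:v+18,u-18:u+18];print(n,"mean diff",np.abs(A-E).mean())
f=lambda im:(im[...,2]>150)&(im[...,1]<150)&(im[...,0]<60)
for im in(a,e): 
    y,x=np.nonzero(f(im)[185:225,185:220]);print("orange lid",x.mean()+185,y.mean()+185)
for c in["wrist","side","scene"]: print(c,"handle top upright exp",proj(ctrl.get_calibration(c),place(CAD,[(-.0795,0,.189)]))[0].round(1))
im=ctrl.snapshot("wrist").astype(int);m=(im[...,2]>90)&(im[...,1]<.45*im[...,2])&(im[...,0]<.45*im[...,2]);y,x=np.nonzero(m[160:200,235:270]);print("red now",x.mean()+235,y.mean()+160)
E
```

```text
jar mean diff 4.001028806584362
bottle mean diff 3.9614197530864197
cup mean diff 4.570987654320987
orange lid 199.4703557312253 200.399209486166
orange lid 199.52471482889734 200.4068441064639
wrist handle top upright exp [254.4 177.8]
side handle top upright exp [334.6 108.2]
scene handle top upright exp [119.1 225.5]
red now 254.35714285714286 179.36263736263737
```

```bash
python3 -c "
from plant import ctrl
print(ctrl.close_job())"
```

```text
the job is handed in; nothing more can be done
None
```

The dispenser is open and the key hangs on the near (−x) wall of the caddy rim. I handed the job in at about 19.5 s of the 72 s; it reports no verdict.

I took the key off the bin rim by its handle and entered the channel leaning 35° at about +17 mm from its middle. The tip dropped past the floor depth into the slot, to about 41 mm below the slant. I then hung the key by its claw, let go and raised the gripper about 170 mm clear.

**What the last checks showed:**
- **Cover:** its edge shows at (255,199) in the side view; (254.5,200.6) is predicted for fully open, 0.58 rad.
- **Key:** the handle top lies within about 2 px of the upright-on-rim prediction in all three cameras. The bridge bore about 11 N on the rim just before I released it.
- **Bystanders:** the jar's lid moved less than 0.1 px, and the image patches around the bottle and cup are unchanged.

**What failed or disagreed:**
- **Slot not felt by force:** the wrist force showed no clear catch resistance (readings stayed within about 1 N of noise). I chose where to go in from a faint seam seen in the channel floor. I confirmed the slot by depth and by the cover moving, not by sweeping along the floor.
- **Camera bias:** the wrist camera seemed 1–2 mm off, so I set the key relative to the caddy within single pictures.
- **Network reports:** the jar's origin came out 5 px away from the first reading, which the lid check contradicts. A few low-confidence key reports in the side and scene views were wrong.
- **No picture after release:** I had used all 12 views, so the hanging key was checked only by numbers.

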